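# Rack the sprayed busts for drying, first in first out

### The job

Four freshly lacquered necklace busts stand on the turntables of the near spray rack in the order in which they were sprayed, beginning at the robot's left-hand (+y) end. Move them all to the empty drying rack behind it, one in each berth, in that same order counted from the rack's red end board, where unloading will begin: the first sprayed goes next to the red end, the last sprayed to the grey end. Keep them upright, set each down gently, centred in its berth and square to the rack, and do not disturb the tin, spray gun, tape and sanding block.

Things in the scene. Friction and masses are not known exactly. Their poses are not given: they have to be found in the camera images.
- bust_black_mid (a point): centre, half-way up, of the black bust, 70 mm above its foot: a necklace-display bust 140 mm tall, 130 to 250 g, on a flat foot 40 x 68 mm (x by y); shoulders 82 mm wide (y), 46 mm deep (x), end 92 mm above the foot; round neck 26 mm across up to 112 mm, then a bare wooden neck cap, an upright cylinder 33 mm across, 112 to 140 mm above the foot (42 to 70 mm above this point): grip here. z up, y from shoulder to shoulder
- bust_white_mid (a point): centre, half-way up, of the off-white bust; same shape and size as the black bust
- bust_yellow_mid (a point): centre, half-way up, of the golden yellow bust; same shape and size as the black bust
- bust_blue_mid (a point): centre, half-way up, of the dark blue bust; same shape and size as the black bust
- wheel_black: fixed spray turntable on which the black bust stands at the start, its rim stained black by overspray: a disc 87 mm across, its top 28 mm above this origin (centre of its underside). The four turntables stand 96 mm apart in a row on the plank of the spray rack (the near rack), top 46 mm above the table
- wheel_white: fixed spray turntable on which the off-white bust stands at the start, its rim stained off-white by overspray; as the black one's
- wheel_yellow: fixed spray turntable on which the golden yellow bust stands at the start, its rim stained golden yellow by overspray; as the black one's
- wheel_blue: fixed spray turntable on which the dark blue bust stands at the start, its rim stained dark blue by overspray; as the black one's
- drying_rack: fixed wooden drying rack (the far rack), empty at the start; origin on the table below its middle, y along its length, z up. Two slats along y, 82 mm wide together, top 60 mm above the origin. Four berths with centres at x = 0 and y = -144, -48, +48 and +144 mm in its frame. Between neighbouring berths (y = -96, 0, +96 mm) two divider dowels 10 mm across at x = -25 and +25 mm stand 32 mm above the slats; they clear a bust's foot by 9 mm either side
- end_red: red end board of the drying rack: fixed, upright, 92 mm deep, 12 mm thick along the rack's y, 110 mm tall from the table; origin at the centre of its underside, at y = +198 or -198 mm in the drying rack's frame, x = 0 (either end, it varies). A like board painted grey closes the other end
- lacquer_tin: closed bare steel lacquer tin with a paper label, 86 mm across, 102 mm tall, standing; origin at the centre of its underside. Leave it alone
- spray_gun: aluminium spray gun with clear cup, lying on its side, about 120 x 230 mm, 62 mm tall; origin under the barrel. Leave it alone
- tape_roll: roll of cream masking tape lying flat, 100 mm across, 25 mm tall; origin at the centre of its underside. Leave it alone
- sanding_block: cork sanding block lying flat, 70 x 110 x 30 mm; origin at the centre of its underside. Leave it alone
There are look-alikes about, which are no part of the job. What is meant by the part that bears bust_yellow_mid is not green or pink, and is the larger of those in its own colour.

How it is judged:
At the end, for the whole second after the job is handed in: Counted from the red end, the busts stand on the drying rack in the order their turntables have from the left (+y): each within 15 mm of its berth's centre in x and y, on the slats, upright within 4.5 degrees, square within 17 degrees (front either way), released and at rest (((world y of wheel_black above 0.096 m and horizontal distance between bust_black_mid and end_red between 0.039 and 0.069 m) or (world y of wheel_black between 0 and 0.096 m and horizontal distance between bust_black_mid and end_red between 0.135 and 0.165 m) or (world y of wheel_black between -0.096 and 0 m and horizontal distance between bust_black_mid and end_red between 0.231 and 0.261 m) or (world y of wheel_black below -0.096 m and horizontal distance between bust_black_mid and end_red between 0.327 and 0.357 m)) and x of bust_black_mid in the frame of drying_rack between -0.015 and 0.015 m and z of bust_black_mid in the frame of drying_rack between 0.124 and 0.135 m and angle between each of bust_black_mid, bust_white_mid, bust_yellow_mid, bust_blue_mid's own z axis and vertical below 0.08 rad and angle between the y axis of each of bust_black_mid, bust_white_mid, bust_yellow_mid, bust_blue_mid and the y axis of drying_rack, either way round below 0.3 rad and linear speed of each of bust_black, bust_white, bust_yellow, bust_blue below 0.02 m/s and ((world y of wheel_white above 0.096 m and horizontal distance between bust_white_mid and end_red between 0.039 and 0.069 m) or (world y of wheel_white between 0 and 0.096 m and horizontal distance between bust_white_mid and end_red between 0.135 and 0.165 m) or (world y of wheel_white between -0.096 and 0 m and horizontal distance between bust_white_mid and end_red between 0.231 and 0.261 m) or (world y of wheel_white below -0.096 m and horizontal distance between bust_white_mid and end_red between 0.327 and 0.357 m)) and x of bust_white_mid in the frame of drying_rack between -0.015 and 0.015 m and z of bust_white_mid in the frame of drying_rack between 0.124 and 0.135 m and ((world y of wheel_yellow above 0.096 m and horizontal distance between bust_yellow_mid and end_red between 0.039 and 0.069 m) or (world y of wheel_yellow between 0 and 0.096 m and horizontal distance between bust_yellow_mid and end_red between 0.135 and 0.165 m) or (world y of wheel_yellow between -0.096 and 0 m and horizontal distance between bust_yellow_mid and end_red between 0.231 and 0.261 m) or (world y of wheel_yellow below -0.096 m and horizontal distance between bust_yellow_mid and end_red between 0.327 and 0.357 m)) and x of bust_yellow_mid in the frame of drying_rack between -0.015 and 0.015 m and z of bust_yellow_mid in the frame of drying_rack between 0.124 and 0.135 m and ((world y of wheel_blue above 0.096 m and horizontal distance between bust_blue_mid and end_red between 0.039 and 0.069 m) or (world y of wheel_blue between 0 and 0.096 m and horizontal distance between bust_blue_mid and end_red between 0.135 and 0.165 m) or (world y of wheel_blue between -0.096 and 0 m and horizontal distance between bust_blue_mid and end_red between 0.231 and 0.261 m) or (world y of wheel_blue below -0.096 m and horizontal distance between bust_blue_mid and end_red between 0.327 and 0.357 m)) and x of bust_blue_mid in the frame of drying_rack between -0.015 and 0.015 m and z of bust_blue_mid in the frame of drying_rack between 0.124 and 0.135 m); the robot touches nothing.
It fails at once if a bust is laid over by more than about 30 degrees (angle between any of bust_black_mid, bust_white_mid, bust_yellow_mid, bust_blue_mid's own z axis and vertical above 0.5 rad).
It fails at once if a bust comes down on the drying rack hard: faster than 0.4 m/s when less than 15 mm above its slats (a drop from more than about 8 mm) ((z of bust_black_mid in the frame of drying_rack below 0.145 m and x of bust_black_mid in the frame of drying_rack between -0.06 and 0.06 m and y of bust_black_mid in the frame of drying_rack between -0.2 and 0.2 m and linear speed of bust_black above 0.4 m/s) or (z of bust_white_mid in the frame of drying_rack below 0.145 m and x of bust_white_mid in the frame of drying_rack between -0.06 and 0.06 m and y of bust_white_mid in the frame of drying_rack between -0.2 and 0.2 m and linear speed of bust_white above 0.4 m/s) or (z of bust_yellow_mid in the frame of drying_rack below 0.145 m and x of bust_yellow_mid in the frame of drying_rack between -0.06 and 0.06 m and y of bust_yellow_mid in the frame of drying_rack between -0.2 and 0.2 m and linear speed of bust_yellow above 0.4 m/s) or (z of bust_blue_mid in the frame of drying_rack below 0.145 m and x of bust_blue_mid in the frame of drying_rack between -0.06 and 0.06 m and y of bust_blue_mid in the frame of drying_rack between -0.2 and 0.2 m and linear speed of bust_blue above 0.4 m/s)).
It fails at once if the tin, spray gun, tape or sanding block is shifted by more than 25 mm (distance of any of lacquer_tin, spray_gun, tape_roll, sanding_block from where it was at the start of the episode above 0.025 m).
It also fails if it takes over 99 s, if anything falls off the work surface, if the arm or the gripper's body presses on something with over 40 N, if the wrist force passes 120 N, or if a joint passes its speed limit or range.

### The arm

A 7-joint arm with a two-finger parallel gripper is mounted at the origin on the work surface. World frame = base frame: x ahead of the robot, y to its left, z up, the work surface at z = 0. Lengths are in m, angles in rad, forces in N, time in s.
With the tool pointing down it reaches from about 0.4 to 0.85 m from the base axis. Payload 4.5 kg.
Tool frame: the origin (TCP) lies where the fingers leave the gripper's body, on its centre line; the fingertips stand 64 mm ahead of it and the grasp point (between the pads) lies 45 mm ahead of it; z points along the fingers, y is the direction in which the jaws open and shut (so a half turn about z gives the same grasp; the last joint's range is limited). The gripper opens to 88 mm and grips with 3 to 60 N. Pads are 18 mm wide; open, the fingers measure 123 mm over their backs; the gripper's body (75 mm by 187 mm) begins 45 mm behind the grasp point.
Start: joints at [1.317, 0.689, -0.195, 1.565, 0.157, 0.902, -0.215], TCP at [0.177, -0.599, 0.303] pointing down, gripper open.
Joint ranges: [-3.01, 3.01], [-0.46, 2.08], [-1.47, 1.51], [0.13, 2.56], [-1, 4.14], [0.04, 2.09], [-2.66, 2.66]. Speed limits (rad/s): [2.57, 2.57, 3.14, 3.14, 3.14, 3.14, 3.14].

### API

Orientations are given as a unit quaternion [x, y, z, w].
In Python, from plant import monitor, snapshot, workorder, finder gives the robot as it stands.
- The arm moves only by the tool carry_out, never from a script. Its argument "motion" is one flat list of numbers, 6 for each row, row after row: the shift along the tool's x, y, z in cm, then the turn, a rotation vector about the tool's x, y, z in rad. In form: [x, y, z, rx, ry, rz, x, y, z, rx, ry, rz, ...]. A call has 1 to 8 rows; each row shifts and turns the commanded pose from where the row before left it, along the tool's axes as they then stand; what a row does not reach is not made up. A row lasts 1/8 s, in which the tool goes at most 62.5 mm and 10.7 degrees, less where a joint would pass 70% of its speed; a pose out of reach is approached as far as the arm can. A call with a gripper value outside its range is refused whole. "hand" is the finger opening in cm, from 0 to 8.81, set as the call begins (left out, the last holds). The fingers move at their own pace and stop on an object; "grip_force" is the grip in N (left out, the last holds). Time passes only in rows, so rows that do not move let the fingers close. It gives the time, the measured TCP pose, the force and the opening at its end, in the units of the state.
- monitor.get_state(): the state, without advancing time (a new reading comes with each control period).
- snapshot(name): name is "scene" or "top" or "wrist"; returns a dict with "frame" (384x512x3 uint8, red, green, blue), "range_z" (384x512 float32, m along the optical axis (not along the pixel's ray), 0 where there is no reading), "fx", "fy", "cx", "cy" (pixels), "D" ([k1, k2, p1, p2, k3] as OpenCV has them; the pictures are not rectified), "rvec" (rotation vector, rad) and "tvec" (3), from world to camera coordinates, as OpenCV has them; the wrist camera has in their place "hand_eye" (4x4, takes a point from camera to tool coordinates, whose origin is the TCP and whose axes are the flange's). Camera axes: x right, y down, z forward; pixel columns grow to the right and rows downward; lengths in m; the calibration is good to about 2 mm. A picture is of the moment at which its call begins: read the wrist's pose just before it.
- workorder.finish_job(): hands the job in, once; it reports no verdict.
Trained networks look in a picture, given as the dict that the camera call returned (one of the last four; its "shot" number tells which), for a name from the list of things; names that differ only in an ending like _2 or _b are one class to them, and where a whole thing is asked for, a point or a joint stands for the part that bears it (a point fixed in the world has none). Each returns a list of dicts, best first, with "p" (0 to 1); they miss things now and then, are a little off and sometimes report something else, mostly with a low value. They report only what shows in the picture. A call takes as long as a camera call. They do not tell look-alikes from the thing itself.
- finder.masks_of(picture, thing): "pixels" (384x512 bool, what is visible of it) and "extent" ([left, top, right, bottom] in pixels, round what is visible of it).
The state is a dict: "clock": time; "q": joint angles; "qd": joint speeds; "joint_torque": joint torques, N m; "tool_pos": TCP position; "eef_rot": TCP orientation; "contact_force": force on the tool from outside, world axes, zero at the start; "moment": the same for the moment, N m; "opening": opening from 0.0 (shut) to 1.0 (fully open).
Only numpy, scipy, OpenCV 4.12 (cv2) and the standard library are available. Lean on these libraries where they do the work, as an engineer would, in place of code of your own. Each camera call takes 0.05 s, during which the arm holds its last target. There are 200 camera calls.

## Working session

There is one attempt and no reset: what is moved stays moved. The work goes in short steps, Python scripts to look and compute and a tool call to move; the robot and the scene stay as the last step left them, time stands still between calls to the robot, and variables do not carry over. Pictures are saved under pics/ and viewed, about 12 in all and at most 16, crops included, and the job is handed in when it is done.

Besides the shell and the picture viewer there is one more tool, called after "Emit:" as name(argument=value, ...), one argument or row to a line, values as JSON. carry_out: Moves the arm, as the interface text tells. Its arguments: {"type":"object","properties":{"motion":{"type":"array"},"hand":{"type":"number"},"grip_force":{"type":"number"}},"required":["motion"]}

```bash
mkdir -p pics; ls; cat > h.py <<'E'
import numpy as np, cv2
from scipy.spatial.transform import Rotation as R
from plant import monitor, snapshot, workorder, finder
def snap(name, png=None):
    st=monitor.get_state(); s=snapshot(name); s['st']=st
    if png: cv2.imwrite('pics/'+png, cv2.cvtColor(s['frame'],cv2.COLOR_RGB2BGR))
    return s
def cloud(s):
    """world xyz per pixel"""
    K=np.array([[s['fx'],0,s['cx']],[0,s['fy'],s['cy']],[0,0,1.]])
    h,w=s['range_z'].shape
    v,u=np.mgrid[:h,:w].astype(np.float64)
    n=cv2.undistortPoints(np.stack([u.ravel(),v.ravel()],1)[:,None],K,np.array(s['D'],float))[:,0]
    z=s['range_z'].ravel().astype(float)
    P=np.c_[n*z[:,None],z]
    if 'hand_eye' in s:
        T=np.array(s['hand_eye']); P=P@T[:3,:3].T+T[:3,3]
        P=R.from_quat(s['st']['eef_rot']).apply(P)+np.array(s['st']['tool_pos'])
    else:
        Rm=cv2.Rodrigues(np.array(s['rvec'],float))[0]; P=(P-np.array(s['tvec']).ravel())@Rm
    P[z==0]=np.nan
    return P.reshape(h,w,3)
E
cat > a.py <<'E'
from h import *
st=monitor.get_state(); print(st)
for c in ['scene','top']:
    s=snap(c,c+'0.png'); P=cloud(s)
    for t in ['bust_black_mid','bust_white_mid','bust_yellow_mid','bust_blue_mid','wheel_black','wheel_white','wheel_yellow','wheel_blue','drying_rack','end_red','lacquer_tin','spray_gun','tape_roll','sanding_block']:
        for d in finder.masks_of(s,t):
            if d['p']<.2: continue
            p=P[d['pixels']]; p=p[~np.isnan(p[:,0])]
            if len(p): print(c,t,round(d['p'],2),np.round(d['extent']),np.round(np.median(p,0),3),np.round(np.percentile(p,2,0),3),np.round(np.percentile(p,98,0),3))
E
python3 a.py; cd pics; python3 -c "
import cv2,numpy as np
cv2.imwrite('both.png',cv2.resize(np.vstack([cv2.imread('scene0.png'),cv2.imread('top0.png')]),None,fx=.78,fy=.78))"
```

```text
pics
{'clock': 0.0, 'q': array([ 1.31677854,  0.68998459, -0.19453758,  1.56633847,  0.1573414 ,
        0.90247907, -0.21507519]), 'qd': array([-0.00116728,  0.00066812,  0.00052997, -0.00017816, -0.00103348,
        0.00179223,  0.00055258]), 'joint_torque': array([-1.83947482e-04, -5.27557755e+01, -1.26676060e+00, -1.53423232e+01,
       -5.26548782e-02,  6.59926271e-03,  1.50168207e-04]), 'tool_pos': array([ 0.17723363, -0.59881434,  0.30191163]), 'eef_rot': array([ 9.89651635e-01,  1.43488053e-01, -2.01640607e-04, -8.83178720e-04]), 'contact_force': array([ 0.72122435,  0.1651763 , -0.38871787]), 'moment': array([-0.01248122,  0.01932453,  0.04944636]), 'opening': 0.9975215167766693}
scene bust_black_mid 0.62 [173. 159. 200. 205.] [ 0.431 -0.165  0.124] [ 0.409 -0.195  0.049] [ 0.44  -0.131  0.186]
scene bust_white_mid 0.65 [207. 153. 228. 192.] [ 0.439 -0.07   0.123] [ 0.416 -0.098  0.051] [ 0.448 -0.038  0.186]
scene bust_yellow_mid 0.97 [305. 110. 328. 147.] [0.371 0.294 0.069] [ 0.257  0.271 -0.003] [0.39  0.401 0.139]
scene bust_yellow_mid 0.88 [269. 133. 295. 173.] [0.452 
[... 3709 characters left out ...]
046] [ 0.393 -0.009  0.038] [0.472 0.058 0.052]
top lacquer_tin 0.85 [122. 182. 153. 213.] [0.488 0.35  0.099] [0.451 0.316 0.018] [0.528 0.396 0.107]
top spray_gun 0.69 [344. 175. 429. 216.] [ 0.481 -0.403  0.042] [ 0.441 -0.538  0.   ] [ 0.543 -0.301  0.064]
top tape_roll 0.61 [356. 126. 389. 160.] [ 0.661 -0.384  0.023] [ 0.616 -0.432 -0.002] [ 0.713 -0.335  0.031]
top sanding_block 0.68 [292. 207. 320. 235.] [ 0.44  -0.163  0.046] [ 0.378 -0.198  0.04 ] [ 0.456 -0.131  0.054]
top sanding_block 0.65 [112. 135. 151. 167.] [0.64  0.385 0.029] [0.597 0.332 0.   ] [0.682 0.44  0.037]
top sanding_block 0.22 [196. 127. 323. 163.] [ 0.658 -0.024  0.059] [ 0.611 -0.207  0.012] [0.706 0.159 0.077]
```

View pics/scene0.png

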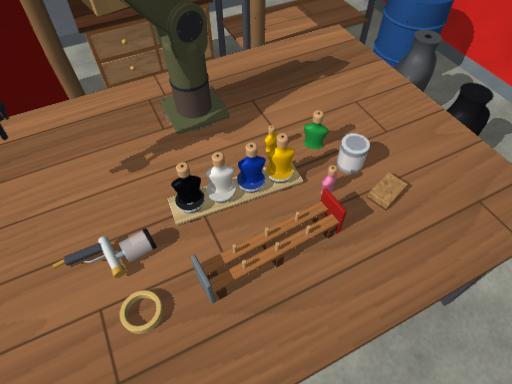

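View pics/top0.png

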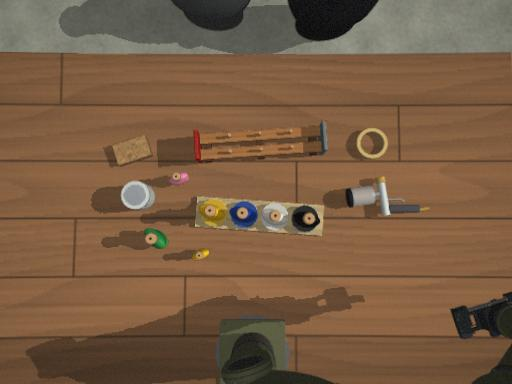

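The scene and top views show four busts on the near rack. From +y these are yellow (scene 282,157; top 211,210), blue (252,168), white (220,178) and black (187,187). The red board is at the +y end of the drying rack (scene 333,210; top 197,146).

Possible mix-ups for the yellow bust:
- **Small yellow figure:** scene 271,139; top 201,254
- **Green bust:** scene 315,130
- **Small pink bust:** scene 329,178

I choose the large yellow one on its turntable. Next I'll measure the geometry.

```bash
cat > b.py <<'E'
from h import *
C=[];F=[]
for c in ['top','scene']:
    s=snap(c); P=cloud(s).reshape(-1,3); f=s['frame'].reshape(-1,3)
    k=~np.isnan(P[:,0]); C.append(P[k]);F.append(f[k])
def circ(p,r):  # fit centre of given radius
    from scipy.optimize import least_squares
    c0=p.mean(0)
    return least_squares(lambda c:np.maximum(np.hypot(*(p-c).T)-r,0)+0*c[0],c0,loss='soft_l1',f_scale=.002).x
guess=dict(yellow=(.437,.122),blue=(.432,.029),white=(.423,-.065),black=(.413,-.16))
for n,g in guess.items():
    for i,nm in enumerate(['top','scene']):
        P=C[i]; d=np.hypot(P[:,0]-g[0],P[:,1]-g[1])
        cap=P[(d<.03)&(P[:,2]>.178)]
        bd=P[(d<.046)&(P[:,2]>.085)&(P[:,2]<.142)]
        r=cv2.minAreaRect((bd[:,:2]*1000).astype(np.float32))
        print(n,nm,len(cap),'cap mid',np.round((cap[:,:2].max(0)+cap[:,:2].min(0))/2,4),np.round(np.ptp(cap[:,:2],0),3),'z',np.round(np.median(cap[:,2]),4),'body',len(bd),np.round(r[0]),np.round(r[1]),round(r[2],1))
for i,nm in enumerate(['top','scene']):
    P=C[i]; m=(P[:,0]>.57)&(P[:,0]<.74)&(abs(P[:,1]+.025)<.26)
    b=P[m&(P[:,2]>.1)&(P[:,2]<.118)]
    for sg in (1,-1):
        e=b[(b[:,1]+.03)*sg>0]; r=cv2.minAreaRect((e[:,:2]*1000).astype(np.float32)); print(nm,'board',sg,len(e),[np.round(x,1) for x in r],np.median(e[:,2]))
    sl=P[m&(P[:,2]>.052)&(P[:,2]<.066)]; r=cv2.minAreaRect((sl[:,:2]*1000).astype(np.float32)); print(nm,'slats',len(sl),[np.round(x,1) for x in r],np.median(sl[:,2]))
    dw=P[m&(P[:,2]>.082)&(P[:,2]<.097)]
    q=dw[np.abs(dw[:,1]+.025)<.13][:,:2]
    img=np.zeros((400,600),np.uint8)
    uv=((q-[.5,-.3])*1000).astype(int); img[uv[:,0],uv[:,1]]=255
    img=cv2.dilate(img,np.ones((7,7)))
    n_,_,st_,ce=cv2.connectedComponentsWithStats(img)
    print(nm,'dowels',[(round(.5+y/1000,3),round(-.3+x/1000,3)) for x,y in ce[1:]])
E
python3 b.py
```

```text
yellow top 104 cap mid [0.44   0.1228] [0.032 0.032] z 0.1853 body 209 [437. 123.] [78. 45.] 71.8
yellow scene 89 cap mid [0.4423 0.1224] [0.032 0.03 ] z 0.1854 body 365 [446. 122.] [79. 32.] 72.5
blue top 101 cap mid [0.4329 0.0306] [0.029 0.032] z 0.1847 body 215 [430.  31.] [78. 45.] 89.7
blue scene 97 cap mid [0.4358 0.0294] [0.031 0.031] z 0.1851 body 378 [441.  28.] [80. 30.] 75.7
white top 98 cap mid [ 0.4243 -0.066 ] [0.029 0.029] z 0.1856 body 212 [422. -64.] [79. 45.] 64.5
white scene 103 cap mid [ 0.4265 -0.0664] [0.034 0.031] z 0.1848 body 395 [432. -68.] [79. 31.] 71.1
black top 107 cap mid [ 0.4172 -0.1623] [0.032 0.032] z 0.1856 body 214 [ 416. -162.] [78. 45.] 89.8
black scene 111 cap mid [ 0.4205 -0.1628] [0.03  0.031] z 0.1851 body 418 [ 424. -164.] [80. 32.] 76.1
top board 1 120 [array([645.5, 173.1]), array([91.1, 12.8]), np.float64(4.0)] 0.1084600403883019
top board -1 130 [array([ 674.8, -220.7]), array([94. , 12.8]), np.float64(4.1)] 0.10841148663948055
top slats 2321 [array([658.5, -22.4]), array([ 90.1, 401.2]), np.float64(4.0)] 0.05914281326963111
top dowels [(np.float64(0.627), np.float64(0.069)), (np.float64(0.634), np.float64(-0.025)), (np.float64(0.64), np.float64(-0.121)), (np.float64(0.676), np.float64(0.072)), (np.float64(0.683), np.float64(-0.022)), (np.float64(0.69), np.float64(-0.118))]
scene board 1 174 [array([647.2, 173.7]), array([90.8, 13.5]), np.float64(4.4)] 0.10884499779535932
scene board -1 195 [array([ 676.1, -220.9]), array([91.1, 12.4]), np.float64(3.9)] 0.10864569019250521
scene slats 3357 [array([663.5, -24.9]), array([ 88.3, 405.5]), np.float64(4.1)] 0.05964945226954218
scene dowels [(np.float64(0.63), np.float64(0.07)), (np.float64(0.636), np.float64(-0.026)), (np.float64(0.643), np.float64(-0.122)), (np.float64(0.679), np.float64(0.073)), (np.float64(0.686), np.float64(-0.023)), (np.float64(0.693), np.float64(-0.118))]
```

Emit:
carry_out(
  motion=[0, 0, -6, 0, 0, 0.144, 0, 0, -6, 0, 0, 0.144, 2.5, -5.8, 0, 0, 0, 0, 2.5, -5.8, 0, 0, 0, 0, 2.5, -5.8, 0, 0, 0, 0, 2.5, -5.8, 0, 0, 0, 0, 2.5, -5.8, 0, 0, 0, 0, 2.5, -5.8, 0, 0, 0, 0],
  hand=6,
  grip_force=25,
)

```text
clock: 2.6
tool_pos: [0.3265, -0.253, 0.4231]
eef_rot: [1.0, -0.0, 0.001, 0.0]
contact_force: [1.9, 0.3, 1.1]
opening: 0.679
```

Emit:
carry_out(
  motion=[2.5, -5.8, 0, 0, 0, 0, 2.5, -5.8, 0, 0, 0, 0, 2, -5.8, 0, 0, 0, 0, 1, -5.8, 0, 0, 0, 0, 0, 0, 0, 0, 0, 0, 0, 0, 0, 0, 0, 0],
)

```text
clock: 3.35
tool_pos: [0.4052, -0.0248, 0.4227]
eef_rot: [1.0, -0.0, -0.0, 0.0]
contact_force: [-0.4, 0.0, -0.1]
opening: 0.68
```

```bash
cat > c.py <<'E'
from h import *
import sys
s=snap('wrist',sys.argv[1]); st=s['st']; q=st['eef_rot']
print(st['clock'],np.round(st['tool_pos'],4),'a',2*np.arctan2(q[1],q[0]),np.round(q,4),'q',np.round(st['q'],3),st['opening'],np.round(st['contact_force'],1))
print(np.round(s['hand_eye'],3))
P=cloud(s)
for n in ['yellow','blue','white','black']:
    for d in finder.masks_of(s,f'bust_{n}_mid')[:2]:
        if d['p']<.3: continue
        p=P[d['pixels']]; p=p[~np.isnan(p[:,0])]; 
        g=np.median(p[:,:2],0)
        A=P.reshape(-1,3); A=A[~np.isnan(A[:,0])]
        cap=p[(p[:,2]>.172)]
        bd=p[(p[:,2]>.08)&(p[:,2]<.142)]
        r=cv2.minAreaRect((bd[:,:2]*1000).astype(np.float32))
        m=(cap[:,:2].max(0)+cap[:,:2].min(0))/2 if len(cap) else 0
        print(n,round(d['p'],2),np.round(d['extent']),'cap',len(cap),np.round(m,4),np.round(cap[:,:2].max(0)-cap[:,:2].min(0),3) if len(cap) else 0,'body',len(bd),np.round(r[0]),np.round(r[1]),round(r[2],1))
E
python3 c.py w1.png
```

```text
3.35 [ 0.4052 -0.0248  0.4227] a -0.00031892495655279525 [ 1.e+00 -2.e-04 -1.e-04  4.e-04] q [ 0.218  0.247 -0.349  1.982  0.105  0.93  -1.756] 0.6797515726495122 [-0.4  0.  -0.1]
[[ 0.001 -0.955 -0.295  0.077]
 [ 1.     0.001  0.001  0.001]
 [-0.001 -0.295  0.955 -0.082]
 [ 0.     0.     0.     1.   ]]
yellow 0.96 [ 92. 103. 172. 147.] cap 930 [0.4412 0.1219] [0.033 0.034] body 1324 [442. 119.] [71. 49.] 42.0
yellow 0.87 [  3. 152.  72. 205.] cap 0 0 0 body 1240 [363. 295.] [74. 29.] 44.0
blue 0.95 [173. 106. 244. 154.] cap 871 [0.4347 0.0287] [0.033 0.032] body 1167 [435.  28.] [78. 42.] 62.3
white 0.93 [255. 115. 320. 162.] cap 882 [ 0.4265 -0.0664] [0.033 0.032] body 1079 [426. -66.] [45. 77.] 0.2
white 0.52 [174. 109. 244. 152.] cap 877 [0.4347 0.0287] [0.033 0.032] body 1167 [435.  28.] [79. 41.] 63.3
black 0.87 [330. 117. 408. 170.] cap 909 [ 0.4194 -0.164 ] [0.033 0.034] body 1119 [ 423. -156.] [58. 52.] 54.5
```

View pics/w1.png

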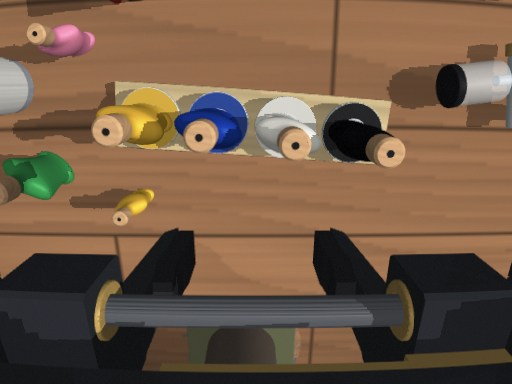

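```bash
cat > d.py <<'E'
from h import *
cen=dict(yellow=(.4412,.1222),blue=(.4347,.0291),white=(.4262,-.0664),black=(.4195,-.1635))
allp={}
for c in ['wrist','top','scene']:
    s=snap(c); P=cloud(s).reshape(-1,3); P=P[~np.isnan(P[:,0])]
    for n,g in cen.items():
        v=P[:,:2]-g; r=np.hypot(*v.T); m=(r<.046)&(P[:,2]>.085)&(P[:,2]<.14)
        allp.setdefault(n,[]).append((c,v[m]))
for n,L in allp.items():
    for c,v in L+[('all',np.vstack([x[1] for x in L]))]:
        r=np.hypot(*v.T); w=v[r>.032]; th=np.arctan2(w[:,1],w[:,0])
        ax=np.angle(np.exp(2j*th).mean())/2
        yaw=np.degrees(ax)-90; yaw=(yaw+90)%180-90
        # percentile-width: yaw minimising the extent along the perpendicular
        a=np.radians(np.arange(-45,46)); e=[np.ptp(np.percentile(v@[np.cos(t),np.sin(t)],[1,99])) for t in a]
        print(n,c,len(v),len(w),'axial',round(yaw,1),'minwidth',np.degrees(a[np.argmin(e)]).round(),round(min(e),3),'+y,-y',(w[:,1]>0).sum(),(w[:,1]<0).sum())
E
python3 d.py
```

```text
yellow wrist 1290 245 axial -16.6 minwidth -26.0 0.041 +y,-y 41 204
yellow top 189 25 axial -18.7 minwidth -18.0 0.043 +y,-y 18 7
yellow scene 363 46 axial -18.4 minwidth -22.0 0.028 +y,-y 22 24
yellow all 1842 316 axial -17.0 minwidth -18.0 0.043 +y,-y 81 235
blue wrist 1182 227 axial -13.7 minwidth -22.0 0.039 +y,-y 85 142
blue top 19 0 axial nan minwidth -45.0 0.029 +y,-y 0 0
blue scene 377 43 axial -11.9 minwidth -13.0 0.028 +y,-y 19 24
blue all 1578 270 axial -13.4 minwidth -24.0 0.04 +y,-y 104 166
white wrist 1085 233 axial -15.7 minwidth -4.0 0.041 +y,-y 138 95d.py:12: RuntimeWarning: Mean of empty slice.
  ax=np.angle(np.exp(2j*th).mean())/2
  ret = ret.dtype.type(ret / rcount)
Traceback (most recent call last):
  File "d.py", line 15, in <module>
    a=np.radians(np.arange(-45,46)); e=[np.ptp(np.percentile(v@[np.cos(t),np.sin(t)],[1,99])) for t in a]
                                               ~~~~~~~~~~~~~^^^^^^^^^^^^^^^^^^^^^^^^^^^^^^^^
IndexError: index -1 is out of bounds for axis 0 with size 0
```

Emit:
carry_out(
  motion=[1.2, -4.9, 4.1, 0, 0, 0, 1.2, -4.9, 4.1, 0, 0, 0, 1.2, -4.9, 4.1, 0, 0, 0, 0, 0, 0, 0, 0, 0.155, 0, 0, 0, 0, 0, 0.155, 0, 0, 0, 0, 0, 0, 0, 0, 0, 0, 0, 0],
)

```text
clock: 4.62
tool_pos: [0.4402, 0.117, 0.3046]
eef_rot: [0.988, -0.153, 0.0, -0.0]
contact_force: [1.1, -0.2, -0.0]
opening: 0.682
```

```bash
python3 c.py w2.png; sed -i "s/\['wrist','top','scene'\]/['scene']/" d.py; python3 d.py
```

```text
4.625 [0.4402 0.117  0.3046] a -0.30803199134420295 [ 9.882e-01 -1.534e-01  2.000e-04 -0.000e+00] q [-0.203  0.476 -0.235  2.053  0.182  0.632 -2.439] 0.682129614967362 [ 1.1 -0.2 -0. ]
[[ 0.001 -0.955 -0.295  0.077]
 [ 1.     0.001  0.001  0.001]
 [-0.001 -0.295  0.955 -0.082]
 [ 0.     0.     0.     1.   ]]
yellow 0.91 [112. 236. 153. 282.] cap 11 [0.4737 0.1498] [0.02  0.017] body 47 [371. 287.] [8. 5.] 18.1
yellow 0.84 [202. 146. 296. 230.] cap 1904 [0.4411 0.1223] [0.033 0.033] body 2516 [443. 121.] [79. 37.] 72.9
blue 0.61 [302. 123. 410. 198.] cap 2092 [0.4349 0.0291] [0.033 0.033] body 2519 [437.  30.] [46. 73.] 15.6
white 0.75 [392. 104. 511. 169.] cap 931 [ 0.4284 -0.0591] [0.031 0.019] body 2856 [429. -58.] [63. 45.] 64.9
black 0.62 [480.  85. 512. 122.] cap 0 0 0 body 145 [ 428. -114.] [55. 20.] 85.9
yellow scene 361 46 axial -17.5 minwidth -20.0 0.026 +y,-y 22 24
yellow all 361 46 axial -17.5 minwidth -20.0 0.026 +y,-y 22 24
blue scene 372 47 axial -11.9 minwidth -12.0 0.026 +y,-y 21 26
blue all 372 47 axial -11.9 minwidth -12.0 0.026 +y,-y 21 26
white scene 394 50 axial -19.3 minwidth -15.0 0.026 +y,-y 30 20
white all 394 50 axial -19.3 minwidth -15.0 0.026 +y,-y 30 20
black scene 415 56 axial -14.5 minwidth -11.0 0.028 +y,-y 34 22
black all 415 56 axial -14.5 minwidth -11.0 0.028 +y,-y 34 22
```

View pics/w2.png

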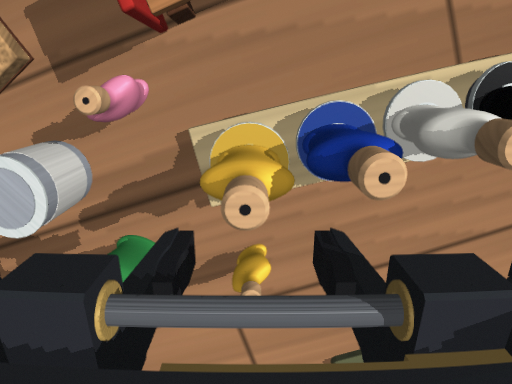

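The view shows the large yellow bust on its yellow-stained turntable (245,205), with the jaws astride it. The small yellow look-alike is behind it at (250,270).

Emit:
carry_out(
  motion=[-0.1, -0.5, 2, 0, 0, 0, 0, 0, 3, 0, 0, 0, 0, 0, 2.5, 0, 0, 0, 0, 0, 1.45, 0, 0, 0, 0, 0, 0, 0, 0, 0],
)

```text
clock: 5.55
tool_pos: [0.4402, 0.1221, 0.2142]
eef_rot: [0.988, -0.154, -0.001, 0.001]
contact_force: [-0.3, 0.1, 0.8]
opening: 0.68
```

Emit:
carry_out(
  motion=[0, 0, 0, 0, 0, 0, 0, 0, 0, 0, 0, 0, 0, 0, 0, 0, 0, 0, 0, 0, 0, 0, 0, 0, 0, 0, 0, 0, 0, 0],
  hand=2,
  grip_force=25,
)

```text
clock: 6.18
tool_pos: [0.4411, 0.1225, 0.2154]
eef_rot: [0.988, -0.154, 0.001, -0.0]
contact_force: [-0.7, 1.4, 5.5]
opening: 0.364
```

Emit:
carry_out(
  motion=[0, 0, -1.5, 0, 0, 0, 0, 0, -2.5, 0, 0, 0, 0, 0, -2.5, 0, 0, 0, 0, 0, -1.5, 0, 0, 0, 0, 0, 0, 0, 0, -0.1, 0, 0, 0, 0, 0, -0.14, 0, 0, 0, 0, 0, -0.14, 0, 0, 0, 0, 0, 0],
)

```text
clock: 7.18
tool_pos: [0.4402, 0.1218, 0.2945]
eef_rot: [0.999, 0.034, -0.001, 0.0]
contact_force: [-0.5, 0.8, -2.9]
opening: 0.364
```

Emit:
carry_out(
  motion=[2, 0.16, 0, 0, 0, 0, 4, 0.3, 0, 0, 0, 0, 4.5, 0.35, 0, 0, 0, 0, 4.5, 0.35, 0, 0, 0, 0, 4, 0.3, 0, 0, 0, 0, 1.8, 0.15, 0, 0, 0, 0, 0, 0, 0, 0, 0, 0, 0, 0, 0, 0, 0, 0],
)

```text
clock: 8.18
tool_pos: [0.648, 0.1208, 0.2945]
eef_rot: [0.999, 0.035, -0.001, 0.0]
contact_force: [-0.1, 0.2, -2.1]
opening: 0.358
```

```bash
cat > e.py <<'E'
from h import *
import sys
# placed/held busts relative to the rack; args: colour approximate target
for c in ['scene']:
    s=snap(c); P=cloud(s)
    st=s['st'];q=st['eef_rot'];print(st['clock'],np.round(st['tool_pos'],4),round(2*np.arctan2(q[1],q[0]),3),'q',np.round(st['q'],2))
    th=.073; o=np.array([.6608,-.0238])
    for n in sys.argv[1:]:
        for d in finder.masks_of(s,f'bust_{n}_mid'):
            p=P[d['pixels']]; p=p[~np.isnan(p[:,0])]; p=p[(p[:,0]>.58)]
            if d['p']<.3 or len(p)<60: continue
            hi=np.percentile(p[:,2],99.5)
            cap=p[p[:,2]>hi-.012]; bd=p[(p[:,2]>hi-.1)&(p[:,2]<hi-.047)]
            m=np.array([(cap[:,0].max()-.0165),(cap[:,1].max()+cap[:,1].min())/2]); v=bd[:,:2]-m; v=v[np.hypot(*v.T)<.047]; w=v[np.hypot(*v.T)>.032]
            yaw=np.degrees(np.angle(np.exp(2j*np.arctan2(w[:,1],w[:,0])).mean())/2)%180-90
            rel=m-o; loc=[np.cos(th)*rel[0]+np.sin(th)*rel[1],-np.sin(th)*rel[0]+np.cos(th)*rel[1]]
            print(n,round(d['p'],2),'world',np.round(m,4),'rack',np.round(loc,4),'top',round(hi,4),'yaw',round(yaw,1),len(w))
E
python3 e.py yellow
```

```text
8.175 [0.648  0.1208 0.2945] 0.07 q [-0.08  0.76 -0.34  1.45  0.28  0.98 -1.99]
yellow 0.96 world [0.6669 0.0971] rack [0.0149 0.1201] top 0.3003 yaw 12.2 41
```

Emit:
carry_out(
  motion=[0.2, 0.13, 1.5, 0, 0, 0, 0, 0, 2, 0, 0, 0, 0, 0, 1.4, 0, 0, 0, 0, 0, 0.6, 0, 0, 0, 0, 0, 0.4, 0, 0, 0, 0, 0, 0.2, 0, 0, 0, 0, 0, 0.2, 0, 0, 0, 0, 0, 0, 0, 0, 0],
)

```text
clock: 9.28
tool_pos: [0.6514, 0.1195, 0.2321]
eef_rot: [0.999, 0.035, 0.0, 0.0]
contact_force: [-0.4, 1.0, -1.7]
opening: 0.363
```

Emit:
carry_out(
  motion=[0, 0, 0.15, 0, 0, 0, 0, 0, 0.1, 0, 0, 0, 0, 0, 0.1, 0, 0, 0, 0, 0, 0, 0, 0, 0],
)

```text
clock: 9.78
tool_pos: [0.6518, 0.1198, 0.2295]
eef_rot: [0.999, 0.035, 0.001, -0.0]
contact_force: [-0.7, 0.0, 5.9]
opening: 0.362
```

Emit:
carry_out(
  motion=[0, 0, 0, 0, 0, 0, 0, 0, 0, 0, 0, 0, 0, 0, 0, 0, 0, 0, 0, 0, -1, 0, 0, 0, 0, 0, -3, 0, 0, 0, 0, 0, -3, 0, 0, 0, 0, 0, -1, 0, 0, 0, 0, 0, 0, 0, 0, 0],
  hand=6,
)

```text
clock: 10.78
tool_pos: [0.6515, 0.1195, 0.3089]
eef_rot: [0.999, 0.035, 0.001, -0.0]
contact_force: [0.1, -0.6, -0.8]
opening: 0.679
```

```bash
python3 e.py yellow; python3 c.py w3.png
```

```text
10.775 [0.6515 0.1195 0.3089] 0.07 q [-0.07  0.75 -0.35  1.43  0.28  1.01 -1.98]
yellow 0.87 world [0.6509 0.1208] rack [0.0006 0.1449] top 0.2022 yaw 6.9 76
10.875 [0.6508 0.1192 0.3073] a 0.06990508019862098 [ 9.994e-01  3.490e-02 -1.000e-03  4.000e-04] q [-0.074  0.749 -0.345  1.432  0.276  1.01  -1.982] 0.6764528194395665 [-0.3 -0.4 -0.3]
[[ 0.001 -0.955 -0.295  0.077]
 [ 1.     0.001  0.001  0.001]
 [-0.001 -0.295  0.955 -0.082]
 [ 0.     0.     0.     1.   ]]
yellow 0.85 [201. 144. 303. 235.] cap 2385 [0.6512 0.1194] [0.033 0.032] body 1367 [652. 123.] [39. 87.] 0.9
yellow 0.64 [119. 211. 180. 273.] cap 31 [0.658  0.1609] [0.001 0.008] body 430 [553. 236.] [15. 25.] 46.6
blue 0.86 [286. 328. 350. 366.] cap 28 [0.6698 0.1039] [0.002 0.007] body 1424 [448.  32.] [70. 17.] 87.8
white 0.35 [186. 115. 215. 224.] cap 0 0 0 body 1631 [648. 172.] [91. 12.] 3.5
```

View pics/w3.png

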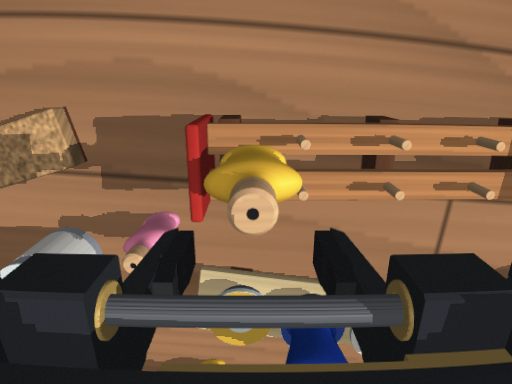

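Yellow stands in the berth beside the red board, centred and square: cap at (253,212) in the image, rack frame about (0, +145 mm), top at 0.202. Blue is next.

Emit:
carry_out(
  motion=[-2, 0.7, 0, 0, 0, 0, -4, 1.4, 0, 0, 0, 0, -5, 1.7, 0, 0, 0, 0, -5, 1.7, 0, 0, 0, 0.145, 0, 0, 0, 0, 0, 0.145, 0, 0, 0, 0, 0, 0, 0, 0, 0, 0, 0, 0],
)

```text
clock: 12.0
tool_pos: [0.4964, 0.054, 0.3085]
eef_rot: [0.994, -0.108, 0.0, -0.0]
contact_force: [0.0, -0.3, 0.3]
opening: 0.675
```

Emit:
carry_out(
  motion=[-2.8, 1.9, 1, 0, 0, 0, -2.7, 1.9, 1.5, 0, 0, 0, 0, 0, 0.5, 0, 0, 0, 0, 0, 0, 0, 0, 0],
)

```text
clock: 12.5
tool_pos: [0.4349, 0.029, 0.2783]
eef_rot: [0.994, -0.109, 0.001, -0.0]
contact_force: [-0.4, 0.2, 0.7]
opening: 0.676
```

```bash
python3 c.py w4.png
```

```text
12.5 [0.4349 0.029  0.2783] a -0.21881035467912263 [ 9.940e-01 -1.092e-01  5.000e-04 -4.000e-04] q [ 0.006  0.501 -0.266  2.137  0.251  0.531 -2.236] 0.6762500944867811 [-0.4  0.2  0.7]
[[ 0.001 -0.955 -0.295  0.077]
 [ 1.     0.001  0.001  0.001]
 [-0.001 -0.295  0.955 -0.082]
 [ 0.     0.     0.     1.   ]]
yellow 0.67 [  1. 243.  71. 279.] cap 4 [0.4774 0.0896] [0.008 0.02 ] body 5 [387. 310.] [4. 1.] 86.5
yellow 0.66 [  0.  81.  68. 127.] cap 0 0 0 body 219 [545. 225.] [10. 24.] 67.4
blue 0.97 [202. 148. 308. 247.] cap 2418 [0.4347 0.0289] [0.033 0.033] body 3193 [436.  29.] [81. 37.] 75.9
white 0.74 [315. 136. 439. 228.] cap 2607 [ 0.4265 -0.0665] [0.034 0.033] body 3051 [430. -65.] [47. 71.] 17.4
black 0.8 [414. 122. 512. 189.] cap 0 0 0 body 3397 [ 421. -148.] [51. 44.] 78.9
```

Emit:
carry_out(
  motion=[0, 0, 2, 0, 0, 0, 0, 0, 2.5, 0, 0, 0, 0, 0, 1.8, 0, 0, 0, 0, 0, 0, 0, 0, 0],
)

```text
clock: 13.25
tool_pos: [0.4335, 0.0286, 0.2147]
eef_rot: [0.994, -0.11, -0.001, 0.0]
contact_force: [0.2, -0.3, -0.5]
opening: 0.686
```

Emit:
carry_out(
  motion=[0, 0, 0, 0, 0, 0, 0, 0, 0, 0, 0, 0, 0, 0, 0, 0, 0, 0, 0, 0, 0, 0, 0, 0, 0, 0, 0, 0, 0, 0],
  hand=2,
)

```text
clock: 13.88
tool_pos: [0.4341, 0.0287, 0.2159]
eef_rot: [0.994, -0.11, 0.001, -0.0]
contact_force: [0.8, 1.6, 5.8]
opening: 0.364
```

Emit:
carry_out(
  motion=[0, 0, -1.5, 0, 0, 0, 0, 0, -2.5, 0, 0, 0, 0, 0, -2.5, 0, 0, 0, 0, 0, -1.5, 0, 0, 0, 0, 0, 0, 0, 0, -0.09, 0, 0, 0, 0, 0, -0.13, 0, 0, 0, 0, 0, -0.09, 0, 0, 0, 0, 0, 0],
)

```text
clock: 14.88
tool_pos: [0.433, 0.028, 0.295]
eef_rot: [0.999, 0.044, -0.001, 0.0]
contact_force: [-0.7, 0.1, -2.0]
opening: 0.363
```

Emit:
carry_out(
  motion=[2, 0.2, 0, 0, 0, 0, 4.5, 0.48, 0, 0, 0, 0, 5, 0.53, 0, 0, 0, 0, 5, 0.53, 0, 0, 0, 0, 4, 0.43, 0, 0, 0, 0, 1.7, 0.2, 0, 0, 0, 0, 0, 0, 0, 0, 0, 0, 0, 0, 0, 0, 0, 0],
)

```text
clock: 15.88
tool_pos: [0.6555, 0.0247, 0.2949]
eef_rot: [0.999, 0.045, -0.001, 0.0]
contact_force: [-0.2, -0.1, -1.4]
opening: 0.364
```

Emit:
carry_out(
  motion=[0.05, 0.08, 1.5, 0, 0, 0.02, 0, 0, 2, 0, 0, 0, 0, 0, 1.4, 0, 0, 0, 0, 0, 0.6, 0, 0, 0, 0, 0, 0.4, 0, 0, 0, 0, 0, 0.2, 0, 0, 0, 0, 0, 0.2, 0, 0, 0, 0, 0, 0, 0, 0, 0],
)

```text
clock: 16.88
tool_pos: [0.6575, 0.0239, 0.2326]
eef_rot: [0.999, 0.035, 0.0, 0.0]
contact_force: [-0.4, 0.3, -2.7]
opening: 0.361
```

Emit:
carry_out(
  motion=[0, 0, 0.15, 0, 0, 0, 0, 0, 0.1, 0, 0, 0, 0, 0, 0.1, 0, 0, 0, 0, 0, 0, 0, 0, 0],
)

```text
clock: 17.38
tool_pos: [0.6579, 0.0243, 0.23]
eef_rot: [0.999, 0.035, 0.001, -0.0]
contact_force: [-1.1, 0.6, 5.1]
opening: 0.364
```

Emit:
carry_out(
  motion=[0, 0, 0, 0, 0, 0, 0, 0, 0, 0, 0, 0, 0, 0, 0, 0, 0, 0, 0, 0, -1, 0, 0, 0, 0, 0, -3, 0, 0, 0, 0, 0, -3, 0, 0, 0, 0, 0, -1, 0, 0, 0, 0, 0, 0, 0, 0, 0],
  hand=6,
)

```text
clock: 18.38
tool_pos: [0.6575, 0.024, 0.3094]
eef_rot: [0.999, 0.035, 0.001, 0.0]
contact_force: [0.1, -0.8, -0.4]
opening: 0.682
```

```bash
python3 e.py yellow blue; python3 c.py w5.png|grep blue
```

```text
18.375 [0.6575 0.024  0.3094] 0.07 q [ 0.08  0.74 -0.37  1.44  0.29  1.01 -1.85]
yellow 0.62 world [0.6499 0.1198] rack [-0.0004  0.144 ] top 0.2024 yaw 8.4 64
blue 0.83 world [0.6572 0.0246] rack [-0.0001  0.0485] top 0.2015 yaw 7.2 57
blue 0.72 [204. 145. 303. 236.] cap 2395 [0.6577 0.0243] [0.033 0.033] body 1355 [657.  21.] [86. 41.] 89.7
```

Emit:
carry_out(
  motion=[-2, 0.6, 0, 0, 0, 0, -4.5, 1.4, 0, 0, 0, 0, -5.5, 1.75, 0, 0, 0, 0, -5.5, 1.75, 0, 0, 0, 0, -4.5, 1.4, 0, 0, 0, 0, -1.7, 0.5, 1, 0, 0, 0, 0, 0, 1.5, 0, 0, 0.18, 0, 0, 0.5, 0, 0, 0.18],
)

```text
clock: 19.77
tool_pos: [0.4258, -0.0666, 0.2785]
eef_rot: [0.989, -0.148, -0.0, 0.0]
contact_force: [0.0, -0.2, 1.0]
opening: 0.68
```

```bash
python3 c.py w6.png|grep -v '\['; python3 c.py w6.png | egrep 'white|tool|a '
```

```text
20.025 [ 0.4264 -0.0663  0.2792] a -0.28688082941042725 [ 9.897e-01 -1.429e-01  3.000e-04 -0.000e+00] q [ 0.228  0.496 -0.269  2.147  0.254  0.527 -2.088] 0.6769769905893485 [-0.4 -0.6 -0.1]
white 0.62 [200. 152. 307. 244.] cap 2413 [ 0.4261 -0.0666] [0.034 0.033] body 3167 [428. -67.] [81. 38.] 73.7
```

Emit:
carry_out(
  motion=[0, 0, 2, 0, 0, 0, 0, 0, 2.5, 0, 0, 0, 0, 0, 1.9, 0, 0, 0, 0, 0, 0, 0, 0, 0],
)

```text
clock: 20.78
tool_pos: [0.4256, -0.0663, 0.2142]
eef_rot: [0.99, -0.144, -0.001, 0.0]
contact_force: [0.5, 0.1, 0.1]
opening: 0.68
```

Emit:
carry_out(
  motion=[0, 0, 0, 0, 0, 0, 0, 0, 0, 0, 0, 0, 0, 0, 0, 0, 0, 0, 0, 0, 0, 0, 0, 0, 0, 0, 0, 0, 0, 0],
  hand=2,
)

```text
clock: 21.4
tool_pos: [0.4266, -0.0662, 0.2154]
eef_rot: [0.99, -0.144, 0.001, -0.0]
contact_force: [-0.3, 0.4, 6.2]
opening: 0.362
```

Emit:
carry_out(
  motion=[0, 0, -1.5, 0, 0, 0, 0, 0, -2.5, 0, 0, 0, 0, 0, -2.5, 0, 0, 0, 0, 0, -1.5, 0, 0, 0, 0, 0, 0, 0, 0, -0.1, 0, 0, 0, 0, 0, -0.13, 0, 0, 0, 0, 0, -0.13, 0, 0, 0, 0, 0, 0],
)

```text
clock: 22.4
tool_pos: [0.4257, -0.0666, 0.2946]
eef_rot: [0.999, 0.034, -0.001, -0.0]
contact_force: [-0.4, 0.4, -0.8]
opening: 0.366
```

Emit:
carry_out(
  motion=[2, 0.18, 0, 0, 0, 0, 4.5, 0.4, 0, 0, 0, 0, 5.5, 0.5, 0, 0, 0, 0, 5.5, 0.5, 0, 0, 0, 0, 4.5, 0.4, 0, 0, 0, 0, 1.6, 0.18, 0, 0, 0, 0, 0, 0, 0, 0, 0, 0, 0, 0, 0, 0, 0, 0],
)

```text
clock: 23.4
tool_pos: [0.6618, -0.0715, 0.2945]
eef_rot: [0.999, 0.035, -0.001, 0.0]
contact_force: [0.3, -0.3, -2.6]
opening: 0.362
```

Emit:
carry_out(
  motion=[0.05, 0.05, 1.5, 0, 0, 0, 0, 0, 2, 0, 0, 0, 0, 0, 1.4, 0, 0, 0, 0, 0, 0.6, 0, 0, 0, 0, 0, 0.4, 0, 0, 0, 0, 0, 0.2, 0, 0, 0, 0, 0, 0.2, 0, 0, 0, 0, 0, 0, 0, 0, 0],
)

```text
clock: 24.4
tool_pos: [0.6637, -0.0719, 0.2321]
eef_rot: [0.999, 0.035, 0.0, 0.0]
contact_force: [-0.2, -0.0, -2.0]
opening: 0.364
```

Emit:
carry_out(
  motion=[0, 0, 0.15, 0, 0, 0, 0, 0, 0.1, 0, 0, 0, 0, 0, 0.1, 0, 0, 0, 0, 0, 0, 0, 0, 0],
)

```text
clock: 24.9
tool_pos: [0.6642, -0.0717, 0.2296]
eef_rot: [0.999, 0.035, 0.001, -0.0]
contact_force: [-1.6, 1.0, 6.2]
opening: 0.363
```

Emit:
carry_out(
  motion=[0, 0, 0, 0, 0, 0, 0, 0, 0, 0, 0, 0, 0, 0, 0, 0, 0, 0, 0, 0, -1, 0, 0, 0, 0, 0, -3, 0, 0, 0, 0, 0, -3, 0, 0, 0, 0, 0, -1, 0, 0, 0, 0, 0, 0, 0, 0, 0],
  hand=6,
)

```text
clock: 25.9
tool_pos: [0.6637, -0.072, 0.3089]
eef_rot: [0.999, 0.035, 0.001, 0.0]
contact_force: [0.0, 0.2, -0.5]
opening: 0.681
```

```bash
python3 e.py yellow blue white; python3 c.py w7.png|grep white
```

```text
25.9 [ 0.6637 -0.072   0.3089] 0.07 q [ 0.23  0.76 -0.39  1.41  0.31  1.03 -1.72]
yellow 0.62 world [0.6509 0.1196] rack [0.0006 0.1437] top 0.2016 yaw 7.6 59
blue 0.67 world [0.6573 0.0251] rack [0.    0.049] top 0.2016 yaw 6.7 62
white 0.86 world [ 0.6641 -0.0707] rack [-0.0001 -0.047 ] top 0.2018 yaw 6.5 52
white 0.83 [203. 146. 303. 238.] cap 2400 [ 0.6632 -0.0723] [0.033 0.032] body 1367 [664. -72.] [39. 80.] 2.9
```

Emit:
carry_out(
  motion=[-2, 0.6, 0, 0, 0, 0, -4.7, 1.4, 0, 0, 0, 0, -5.8, 1.8, 0, 0, 0, 0, -5.8, 1.8, 0, 0, 0, 0, -4.8, 1.4, 0, 0, 0, 0, -1.9, 0.45, 1, 0, 0, 0, 0, 0, 1.5, 0, 0, 0.155, 0, 0, 0.5, 0, 0, 0.155],
)

```text
clock: 27.35
tool_pos: [0.419, -0.1639, 0.278]
eef_rot: [0.992, -0.123, -0.0, -0.0]
contact_force: [0.4, 1.3, 0.3]
opening: 0.679
```

```bash
sleep 0; python3 c.py w8.png | egrep 'black|a '
```

```text
27.35 [ 0.419  -0.1639  0.278 ] a -0.2458947344457545 [ 9.925e-01 -1.226e-01 -3.000e-04 -0.000e+00] q [ 0.472  0.52  -0.304  2.097  0.282  0.563 -1.851] 0.6793047522921054 [0.4 1.3 0.3]
black 0.84 [202. 148. 304. 249.] cap 2422 [ 0.4189 -0.1639] [0.033 0.033] body 3204 [ 420. -164.] [79. 38.] 76.2
```

Emit:
carry_out(
  motion=[0, 0, 2, 0, 0, 0, 0, 0, 2.5, 0, 0, 0, 0, 0, 1.9, 0, 0, 0, 0, 0, 0, 0, 0, 0],
)

```text
clock: 28.1
tool_pos: [0.4191, -0.1635, 0.2138]
eef_rot: [0.993, -0.119, -0.001, -0.0]
contact_force: [0.4, -0.6, -0.5]
opening: 0.682
```

Emit:
carry_out(
  motion=[0, 0, 0, 0, 0, 0, 0, 0, 0, 0, 0, 0, 0, 0, 0, 0, 0, 0, 0, 0, 0, 0, 0, 0, 0, 0, 0, 0, 0, 0],
  hand=2,
)

```text
clock: 28.72
tool_pos: [0.4198, -0.1636, 0.215]
eef_rot: [0.993, -0.12, 0.001, 0.0]
contact_force: [-0.3, 1.2, 5.4]
opening: 0.361
```

Emit:
carry_out(
  motion=[0, 0, -1.5, 0, 0, 0, 0, 0, -2.5, 0, 0, 0, 0, 0, -2.5, 0, 0, 0, 0, 0, -1.5, 0, 0, 0, 0, 0, 0, 0, 0, -0.09, 0, 0, 0, 0, 0, -0.13, 0, 0, 0, 0, 0, -0.09, 0, 0, 0, 0, 0, 0],
)

```text
clock: 29.72
tool_pos: [0.4189, -0.1638, 0.2941]
eef_rot: [0.999, 0.034, -0.001, -0.0]
contact_force: [0.4, -1.1, -2.1]
opening: 0.363
```

Emit:
carry_out(
  motion=[2, 0.17, 0, 0, 0, 0, 4.7, 0.39, 0, 0, 0, 0, 5.8, 0.49, 0, 0, 0, 0, 5.8, 0.49, 0, 0, 0, 0, 4.8, 0.4, 0, 0, 0, 0, 1.9, 0.16, 0, 0, 0, 0, 0, 0, 0, 0, 0, 0, 0, 0, 0, 0, 0, 0],
)

```text
clock: 30.72
tool_pos: [0.669, -0.1674, 0.2939]
eef_rot: [0.999, 0.035, -0.001, 0.0]
contact_force: [0.4, -0.2, -1.5]
opening: 0.365
```

Emit:
carry_out(
  motion=[0.05, 0.03, 1.5, 0, 0, 0, 0, 0, 2, 0, 0, 0, 0, 0, 1.4, 0, 0, 0, 0, 0, 0.6, 0, 0, 0, 0, 0, 0.4, 0, 0, 0, 0, 0, 0.2, 0, 0, 0, 0, 0, 0.2, 0, 0, 0, 0, 0, 0, 0, 0, 0],
)

```text
clock: 31.72
tool_pos: [0.6709, -0.1675, 0.2316]
eef_rot: [0.999, 0.035, 0.0, 0.0]
contact_force: [0.2, -0.4, -0.5]
opening: 0.363
```

Emit:
carry_out(
  motion=[0, 0, 0.15, 0, 0, 0, 0, 0, 0.1, 0, 0, 0, 0, 0, 0.1, 0, 0, 0, 0, 0, 0, 0, 0, 0],
)

```text
clock: 32.22
tool_pos: [0.6714, -0.1673, 0.2292]
eef_rot: [0.999, 0.035, 0.001, 0.0]
contact_force: [-1.8, 0.3, 5.3]
opening: 0.364
```

Emit:
carry_out(
  motion=[0, 0, 0, 0, 0, 0, 0, 0, 0, 0, 0, 0, 0, 0, 0, 0, 0, 0, 0, 0, -1, 0, 0, 0, 0, 0, -3, 0, 0, 0, 0, 0, -3, 0, 0, 0, 0, 0, -3, 0, 0, 0, -3, 0, -2, 0, 0, 0],
  hand=6,
)

```text
clock: 33.22
tool_pos: [0.6424, -0.1687, 0.35]
eef_rot: [0.999, 0.035, 0.002, -0.0]
contact_force: [0.7, 0.2, -0.2]
opening: 0.679
```

Emit:
carry_out(
  motion=[-5, 0, 0, 0, 0, 0, -5, 0, 0, 0, 0, 0, -4, 0, 0, 0, 0, 0, 0, 0, 0, 0, 0, 0],
)

```text
clock: 33.72
tool_pos: [0.4984, -0.1802, 0.3488]
eef_rot: [0.999, 0.034, -0.001, 0.001]
contact_force: [0.9, -0.1, 0.3]
opening: 0.681
```

```bash
python3 e.py yellow blue white black; python3 c.py w9.png|egrep 'cap'; python3 a.py | egrep 'tin|gun|tape|sand' ; python3 -c "
import cv2,numpy as np
a=cv2.imread('pics/scene0.png')[100:340,150:420];b=cv2.imread('pics/w9.png')
a=cv2.resize(a,(432,384));cv2.imwrite('pics/fin.png',cv2.resize(np.hstack([a,b]),(796,324)))"
```

```text
33.725 [ 0.4984 -0.1802  0.3488] 0.068 q [ 0.54  0.53 -0.45  1.78  0.29  0.89 -1.54]
yellow 0.61 world [0.6505 0.1201] rack [0.0003 0.1443] top 0.2017 yaw 7.6 66
blue 0.69 world [0.6569 0.026 ] rack [-0.0003  0.0499] top 0.202 yaw 7.4 69
white 0.85 world [ 0.6627 -0.071 ] rack [-0.0015 -0.0472] top 0.2016 yaw 6.8 71
black 0.57 world [ 0.6692 -0.1668] rack [-0.0021 -0.1433] top 0.2016 yaw 7.6 69
yellow 0.9 [  0. 248.  38. 274.] cap 13 [ 0.5261 -0.109 ] [0.013 0.017] body 0 [0. 0.] [0. 0.] 0.0
yellow 0.76 [ 0.  4. 20. 26.] cap 0 0 0 body 25 [646.  75.] [38.  8.] 88.5
blue 0.66 [  0.   0. 105.  24.] cap 0 0 0 body 1240 [642.  39.] [ 23. 100.] 2.2
white 0.58 [108.   2. 196.  21.] cap 0 0 0 body 873 [645. -75.] [17. 62.] 12.9
black 0.87 [219.   0. 289.  19.] cap 0 0 0 body 760 [ 648. -169.] [10. 60.] 3.9
scene lacquer_tin 0.6 [339. 134. 368. 175.] [0.51  0.34  0.086] [0.457 0.316 0.002] [0.536 0.391 0.103]
scene spray_gun 0.88 [ 53. 226. 159. 275.] [ 0.491 -0.404  0.039] [ 0.435 -0.539 -0.002] [ 0.553 -0.304  0.061]
scene spray_gun 0.32 [307. 180. 334. 226.] [0.662 0.111 0.142] [0.639 0.084 0.064] [0.671 0.149 0.201]
scene tape_roll 0.92 [121. 291. 163. 336.] [ 0.669 -0.383  0.022] [ 0.62  -0.429 -0.001] [ 0.715 -0.338  0.027]
scene sanding_block 0.68 [368. 173. 404. 207.] [0.646 0.377 0.029] [0.6   0.332 0.   ] [0.688 0.442 0.033]
top lacquer_tin 0.95 [121. 183. 155. 213.] [0.487 0.35  0.099] [0.451 0.315 0.007] [0.527 0.394 0.107]
top spray_gun 0.66 [368. 178. 429. 216.] [ 0.469 -0.418  0.041] [ 0.438 -0.542  0.028] [ 0.546 -0.364  0.061]
top tape_roll 0.7 [355. 126. 390. 161.] [ 0.661 -0.388  0.023] [ 0.615 -0.431  0.001] [ 0.712 -0.335  0.032]
top sanding_block 0.71 [297. 129. 322. 146.] [ 0.659 -0.162  0.144] [ 0.644 -0.2    0.064] [ 0.68  -0.129  0.204]
top sanding_block 0.67 [111. 133. 155. 167.] [0.639 0.387 0.029] [ 0.596  0.332 -0.002] [0.685 0.444 0.037]
```

View pics/fin.png

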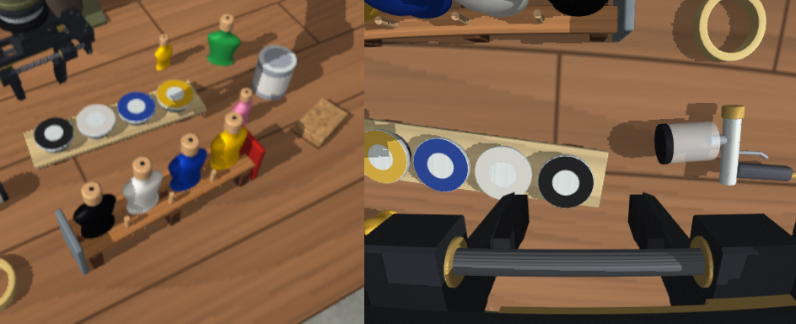

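The picture shows all four busts upright on the drying rack: yellow at the red end (230,140), then blue (187,162), white (143,185), and black at the grey end (95,208). The turntables' stains match the starting order, and the tin, gun, tape and block haven't moved.

```bash
python3 -c "
from plant import workorder; print(workorder.finish_job())"
```

```text
the job is handed in; nothing more can be done
None
```

All four busts are on the drying rack in spray order from the red end: yellow, blue, white, black. I gripped each by its neck cap, turned it square to the rack and lowered it until it touched the slats. I handed the job in at about 34 s of the 99 s allowed; the hand-in gives no verdict.

- **Position:** each bust measured within about 2 mm of its berth's centre.
- **Height:** cap tops were at about 0.202 m, so the feet are on the slats. I did not measure tilt; all four look upright in the last picture.
- **Squareness:** the scene camera put each bust about 3° from the rack's direction (limit 17°). That camera sees only one side of the busts, so this reading is rough.
- **Tin, gun, tape and block:** the scene camera put them within about 4 mm of where they started. The top camera's gun reading differed by about 19 mm, probably because the arm hid part of the gun.
- **Detector errors:** it gave a few false reports, such as a placed bust as "sanding block" and "spray gun". I discarded these after checking them against the picture.

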